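# Pin and clamp a plaster mould

## Robot

A 6-joint arm with a two-finger parallel gripper is mounted at the origin on the work surface. World frame = base frame: x ahead of the robot, y to its left, z up, the work surface at z = 0. Lengths are in m, angles in rad, forces in N, time in s.
With the tool pointing down it reaches from about 0.35 to 1 m from the base axis. Payload 7.1 kg.
Tool frame: the origin (TCP) lies midway between the tips of the shut fingers; the grasp point (between the pads) lies 19 mm behind it; z points along the fingers, y is the line along which they close (so a half turn about z gives the same grasp; the last joint's range is limited). The gripper opens to 85 mm and grips with 20 to 120 N. Pads are 22 mm wide; open, the fingers measure 114 mm over their backs; the gripper's body (76 mm by 85 mm) begins 54 mm behind the grasp point. The pads swing forward as they close: fully open they stand 13 mm farther back than shut.
Start: joints at [-1.312, 0.423, 1.63, -0, 1.089, -0.019], TCP at [0.171, -0.601, 0.231] pointing down, gripper open.
Joint ranges: [-3, 3], [-0.9, 2.11], [0.09, 2.58], [-1.31, 4.45], [0.11, 2.69], [-2.54, 2.54]. Speed limits (rad/s): [2.39, 2.39, 3.01, 3.14, 3.14, 3.14].

## Interface

Orientations are given as a rotation vector (axis times angle).
In Python, from bench import readout, snapshot, close_job gives the robot as it stands. The module is installed in compiled form; this text tells all that it offers.
- The arm moves only by the tool step_arm, never from a script. Its argument "series" is a list that holds one entry, the list of rows, each a list of 5 numbers: the shift along the tool's x, y, z in units of 25 mm (1.0 is 25 mm), then the turn about the tool's z in units of 5 degrees (1.0 is 5 degrees), then the finger opening in mm, from 0 to 85.4. A call has 1 to 10 rows; each row is the pose to reach, as a shift and turn from the pose commanded when the call began, along the tool's axes at that moment; what a row does not reach only later rows make up. A row lasts 1/10 s, in which the tool goes at most 50 mm and 8.59 degrees, less where a joint would pass 70% of its speed; a pose out of reach is approached as far as the arm can. A call with a gripper value outside its range is refused whole. The fingers move at their own pace and stop on an object; the grip force is fixed at half the most. Time passes only in rows, so rows that repeat a pose let the fingers close. It gives the time, the measured TCP pose, the force, the opening and the grip force at its end, in the units of the state.
- readout.get_obs(): the state, without advancing time (a new reading comes with each control period).
- snapshot(name): name is "scene" or "top" or "wrist"; returns a dict with "img" (480x640x3 uint8, red, green, blue), "z_map" (480x640 float32, m along the optical axis (not along the pixel's ray), 0 where there is no reading), "fx", "fy", "cx", "cy" (pixels), "position" and "orientation" of the camera in the world; the wrist camera has in their place "mount" (4x4, takes a point from camera to tool coordinates, whose origin is the TCP and whose axes are the flange's). Camera axes: x right, y down, z forward; pixel columns grow to the right and rows downward; lengths in m; the calibration is good to about 2 mm. A picture is of the moment at which its call begins: read the wrist's pose just before it.
- close_job(): hands the job in; it is judged then, once.
The state is a dict: "time": time; "joints": joint angles; "joint_vel": joint speeds; "joint_torque": joint torques, N m; "eef_pos": TCP position; "ee_rot": TCP orientation; "wrist_force": force on the tool from outside, world axes, zero at the start; "torque": the same for the moment, N m; "width": opening from 0.0 (shut) to 1.0 (fully open); "gripper_force": force on a finger pad.
Only numpy, scipy, OpenCV 4.12 (cv2) and the standard library are available. Lean on these libraries where they do the work, as an engineer would, in place of code of your own. Each camera call takes 0.05 s, during which the arm holds its last target. There are 200 camera calls.

## Task

Take the mallet by its handle and drive the red-headed locating pin of the mould clamp all the way down with it, never with the hand, then put the mallet back down on the bench. Then turn the brass thumbscrew clockwise until it seats, back it off a quarter turn so that the plaster is not strained, and finish still gripping the thumbscrew there, without letting go. Leave everything else on the bench where it is.

Things in the scene. Friction and masses are not known exactly. Their poses are not given: they have to be found in the camera images.
- clamp: fixed mould clamp: plywood base 160 x 280 x 25 mm (x by y), origin at the centre of its underside, z up. A blue bridge along y (y -40 to 140 mm, 32 mm wide, top 114 mm above the bench, nuts to 120) spans the white plaster mould. The thumbscrew stands on it at x 0, y 50 mm. The pin is at x 0, y -95 mm in a blue block 44 mm square, 68 mm high with its collar
- pin (a joint): travel of the locating pin in m: 0 = standing fully proud, 0.016 = fully home on its collar; grows as it goes down. A grip spring in the block resists with about 6 N and holds the pin wherever it is left. At the start it is between 0 and 0.004
- pin_top (a point): centre of the top of the pin's round red head, 20 mm across and 6 mm thick; 90 mm above the bench when proud, 74 mm when fully home. z up
- screw (a joint): angle of the thumbscrew in rad: 0 = seated (a hard stop), negative = turned back from there, grows when turned clockwise seen from above. At the start between -2.8 and -1.9. It turns stiffly (about 0.06 N m) and stays where it is left; it does not rise or sink noticeably
- screw_grip (a point): brass thumbscrew, an upright flat double wing 52 mm long, 10 mm thick, 34 mm high, one end red. Point on its vertical axis 156 mm above the bench, 20 mm above the wing's lower edge, 14 mm below its top. x along the wing to the red end, y across it, z up; at joint 0 its x is along the clamp's x. Under the wing a collar 20 mm across reaches 132 mm above the bench
- mallet: loose mallet, about 0.38 kg, standing on the lower face of its black head: head a cylinder 50 mm across and 80 mm high with both end faces flat for striking, with a wooden handle that sticks out level along its -x. Origin: centre of the lower face; z up through the head
- mallet_head (a point): centre of the mallet's head, 40 mm above its lower face (so 40 mm above the bench when standing, 25 mm when lying on its side)
- mallet_grip (a point): point on the mallet's handle axis where it is best gripped, 64 mm from the head's axis and 40 mm above the lower face. The handle is a flat-sided bar 18 mm wide (y) by 24 mm high (z), from 25 to 170 mm from the head's axis; x points along it to the head
- figure: seated yellow wax figure with orange hair on a white plaster slab 130 x 200 x 35 mm, 175 mm high in all; leave alone. Origin under the slab's centre
- bowl: green mixing bowl, 110 mm across, 55 mm high; leave alone. Origin under its centre
- tape: cork-coloured roll of tape lying flat, 100 mm across, 35 mm high; leave alone. Origin under its centre
- shellac: amber jar with a steel cap, 70 mm across, 100 mm high; leave alone. Origin under its centre
- spatula: spatula lying flat along its x; leave alone
- wax: ochre wax block 90 x 60 x 35 mm; leave alone. Origin under its centre
- mug: blue mug, 76 mm across, 90 mm high; leave alone. Origin under its centre
Not all that is in view belongs to the job. Of the things like the mallet, leave any that is green; of the rest the smaller one is meant.

How it is judged:
On the way, in this order (a step that is already met when the one before it is completed fails the run):
1. the mallet is lifted in the fingers (height (world z) of mallet_head above 0.07 m and contact force between the fingers and mallet above 1 N), for 0.1 s.
2. the pin is fully home, with the mallet's head over it (value of joint pin above 0.0145 m and horizontal distance between mallet_head and pin_top below 0.035 m), for 0.02 s.
3. the mallet is put down on the bench and let go (height (world z) of mallet_head below 0.046 m and contact force between the fingers and mallet below 0.2 N and linear speed of mallet below 0.03 m/s), for 0.2 s.
4. the thumbscrew is seated, turned by the fingers (value of joint screw above -0.08 rad and contact force between the fingers and screw above 1 N), for 0.1 s.
At the end, for the whole second after the job is handed in: the thumbscrew stands a quarter turn (within 15 degrees) back from its seat, at rest, gripped by the fingers with more than 3 N; the pin is home within 1.5 mm; the mallet lies or stands on the bench, released and at rest (all of step 3 and value of joint screw between -1.831 and -1.311 rad and velocity of joint screw between -0.1 and 0.1 rad/s and contact force between the fingers and screw above 3 N and value of joint pin above 0.0145 m); the arm keeps its last pose, push and grip.
It fails at once if the hand or arm pushes the pin (contact force between any of the fingers, the arm and pin above 1 N).
It fails at once if something else on the bench is moved more than 30 mm or knocked over (distance of any of figure, bowl, tape, shellac, spatula, wax, mug from where it was at the start of the episode above 0.03 m or angle between any of figure, bowl, tape, shellac, wax, mug's own z axis and vertical above 0.5 rad).
It also fails if it takes over 72 s, if anything falls off the work surface, if the arm or the gripper's body presses on something with over 40 N, if the wrist force passes 120 N, or if a joint passes its speed limit or range.

## Working session

There is one attempt and no reset: what is moved stays moved. The work goes in short steps, Python scripts to look and compute and a tool call to move; the robot and the scene stay as the last step left them, time stands still between calls to the robot, and variables do not carry over. Pictures are saved under pics/ and viewed, at most 10 in all, crops included, and the job is handed in when it is done.

Besides the shell and the picture viewer there is one more tool, called after "Request:" as a command line: name --argument value ..., lists and objects as JSON in quotes. step_arm: Moves the arm, as the interface text tells. Its arguments: {"type":"object","properties":{"series":{"type":"array","items":{"type":"array","items":{"type":"array","items":{"type":"number"}}}}},"required":["series"]}

```bash
mkdir -p pics
cat > h.py <<'E'
import numpy as np, cv2
from scipy.spatial.transform import Rotation as R
from bench import readout, snapshot, close_job
def cloud(name):
    o=readout.get_obs(); s=snapshot(name)
    z=s["z_map"]; v,u=np.mgrid[:480,:640]
    P=np.stack([(u-s["cx"])/s["fx"]*z,(v-s["cy"])/s["fy"]*z,z],-1)
    if name=="wrist":
        M=np.array(s["mount"]); P=P@M[:3,:3].T+M[:3,3]
        r=R.from_rotvec(o["ee_rot"]).as_matrix(); P=P@r.T+o["eef_pos"]
    else:
        q=np.array(s["orientation"])
        r=q if q.shape==(3,3) else (R.from_rotvec(q).as_matrix() if q.size==3 else R.from_quat(q).as_matrix())
        P=P@r.T+s["position"]
    P[z==0]=np.nan
    return s["img"],P,s
def save(n,img): cv2.imwrite("pics/"+n,img[:,:,::-1])
E
python3 - <<'E'
from h import *
print(readout.get_obs())
for n in("top","scene"):
    i,P,s=cloud(n); save(n+".png",i); np.savez(n+".npz",i=i,P=P); print(n,s["position"],s["orientation"],s["fx"],np.nanmin(P[...,2]),np.nanmedian(P[...,2]))
E
```

```text
{'time': 0.0, 'joints': array([-1.31202404e+00,  4.23881220e-01,  1.63073043e+00,  9.61410425e-06,
        1.08859572e+00, -1.90175628e-02]), 'joint_vel': array([ 5.38813749e-05,  3.90429700e-04, -8.09187579e-04, -1.07900297e-04,
       -1.11937757e-03,  1.62111947e-03]), 'joint_torque': array([ 2.92252582e-03, -5.57381344e+01, -2.81739557e+01,  5.69833639e-05,
        7.51888758e-03, -4.72346983e-06]), 'eef_pos': array([ 0.17126447, -0.6004818 ,  0.2305046 ]), 'ee_rot': array([-3.10975011e+00, -4.34720587e-01,  2.89901804e-04]), 'wrist_force': array([ 0.41558059, -0.64240051,  0.32667944]), 'torque': array([ 0.07501461, -0.01472736, -0.05081363]), 'gripper_force': 0.0, 'width': 0.9990308627304216}
top [ 0.41568541 -0.01297721  1.2408158 ] [-2.11408081  2.17856572 -0.10663768] 456.5765741169604 -0.7709241178156936 -0.0005190590325472311
scene [0.9863371  0.68750583 1.3698044 ] [-0.81153716 -2.75231068  0.81748072] 559.038572163639 -0.782739641467225 -0.003217467882906111
```

View pics/top.png

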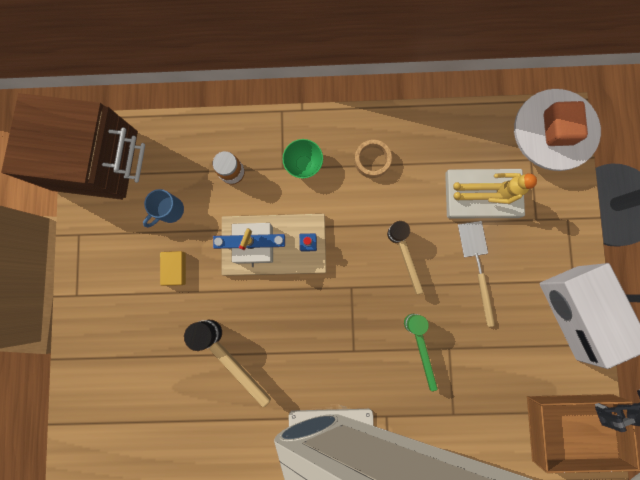

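View pics/scene.png

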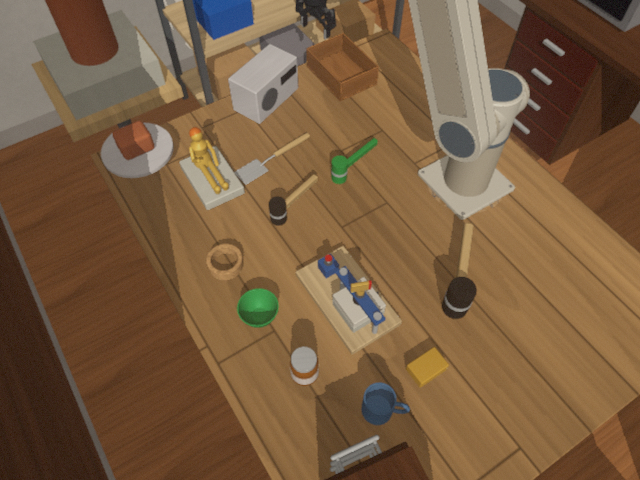

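The top view shows three mallets: a small black-headed one at (400,232) with its handle to (418,290), a green one at (417,325), and a large black-headed one at (203,335). I choose the small black one. The pin is at (308,242) and the thumbscrew at (246,240). Next I'll measure them and check one crop.

```bash
cat > m.py <<'E'
from h import *
d=np.load("top.npz"); i=d["i"]; P=d["P"]; X,Y,Z=P[...,0],P[...,1],P[...,2]
hsv=cv2.cvtColor(i,cv2.COLOR_RGB2HSV)
def box(u0,u1,v0,v1):
    m=np.zeros((480,640),bool); m[v0:v1,u0:u1]=1; return m
b=box(380,435,210,300)
def st(n,m): print(n,m.sum(),np.round(np.median(P[m],0),4),"min",np.round(P[m].min(0),3),"max",np.round(P[m].max(0),3))
hd=b&(Z>.07); st("head top",hd)
ha=b&(Z>.035)&(Z<.06)&(hsv[...,2]>120); st("handle",ha)
q=P[ha][:,:2]; c=q.mean(0); w,V=np.linalg.eigh(np.cov(q.T)); print("handle c",c,"dir",V[:,1],np.degrees(np.arctan2(V[1,1],V[0,1])), "extent",((q-c)@V).min(0),((q-c)@V).max(0))
b=box(297,320,230,255)
red=(hsv[...,1]>150)&((hsv[...,0]<8)|(hsv[...,0]>172))&(hsv[...,2]>90)
st("pin",b&red); st("block",b&(Z>.055)&(Z<.07))
b=box(230,262,222,258); m=b&(Z>.145); st("wing",m); st("wing red",m&red)
q=P[m][:,:2]; c=q.mean(0); w,V=np.linalg.eigh(np.cov(q.T)); print(c,V[:,1],((q-c)@V).min(0),((q-c)@V).max(0))
b=box(205,295,225,258)&(Z>.1)&(Z<.125); q=P[b][:,:2]; c=q.mean(0);w,V=np.linalg.eigh(np.cov(q.T)); print("bridge",c,V[:,1],((q-c)@V).min(0),((q-c)@V).max(0))
b=box(210,340,205,285)&(Z>.018)&(Z<.032); st("base",b); print(cv2.minAreaRect((P[b][:,:2]).astype(np.float32)))
# other mallets
for n,bb in(("green",box(395,445,305,395)),("big",box(175,275,315,410))): st(n,bb&(Z>.03))
st("figure",box(440,540,165,225)&(Z>.02)); st("tape",box(350,395,135,180)&(Z>.02));st("spat",box(455,495,220,330)&(Z>.008))
st("bowl",box(280,325,135,182)&(Z>.02));
E
python3 m.py
python3 -c "
from h import *
i=np.load('top.npz')['i']; save('crop.png',np.hstack([cv2.resize(i[205:305,370:450],(400,500),interpolation=2),cv2.resize(i[200:300,220:300][:, :],(400,500),interpolation=2)]))"
```

```text
head top 294 [ 0.5648 -0.1927  0.0798] min [ 0.541 -0.218  0.072] max [ 0.588 -0.17   0.086]
handle 434 [ 0.4713 -0.2198  0.0506] min [ 0.401 -0.246  0.036] max [ 0.576 -0.17   0.058]
handle c [ 0.47177602 -0.2192533 ] dir [-0.95637919 -0.29212812] -163.01459352392519 extent [-0.02238204 -0.11417149] [0.01129669 0.07233267]
pin 43 [0.5452 0.045  0.0884] min [0.536 0.037 0.082] max [0.554 0.053 0.097]
block 239 [0.5428 0.0439 0.0646] min [0.523 0.023 0.055] max [0.568 0.067 0.07 ]
wing 127 [0.5448 0.1882 0.1688] min [0.52  0.177 0.148] max [0.57  0.202 0.175]
wing red 14 [0.5247 0.1974 0.1699] min [0.522 0.193 0.156] max [0.529 0.202 0.175]
[0.54473979 0.18851696] [-0.92865192  0.3709523 ] [-0.00628146 -0.02626627] [0.00376218 0.02535388]
bridge [0.54518731 0.18857827] [0.00388706 0.99999245] [-0.01709103 -0.08802879] [0.01553148 0.09093178]
base 3854 [0.5299 0.1021 0.025 ] min [0.465 0.    0.018] max [0.626 0.279 0.032]
((0.5456402897834778, 0.1393626630306244), (0.27836042642593384, 0.16047513484954834), 89.57769775390625)
green 844 [ 0.2873 -0.2375  0.0535] min [ 0.159 -0.271  0.03 ] max [ 0.351 -0.201  0.086]
big 1855 [0.2791 0.2798 0.0741] min [0.137 0.15  0.031] max [0.351 0.351 0.119]
figure 3873 [ 0.6567 -0.4339  0.0369] min [ 0.598 -0.566  0.02 ] max [ 0.734 -0.331  0.18 ]
tape 525 [ 0.7721 -0.1378  0.034 ] min [ 0.722 -0.187  0.02 ] max [ 0.822 -0.088  0.042]
spat 446 [ 0.3884 -0.4166  0.017 ] min [ 0.313 -0.437  0.008] max [ 0.583 -0.364  0.027]
bowl 715 [0.7903 0.058  0.0401] min [0.718 0.    0.02 ] max [0.824 0.108 0.06 ]
```

View pics/crop.png

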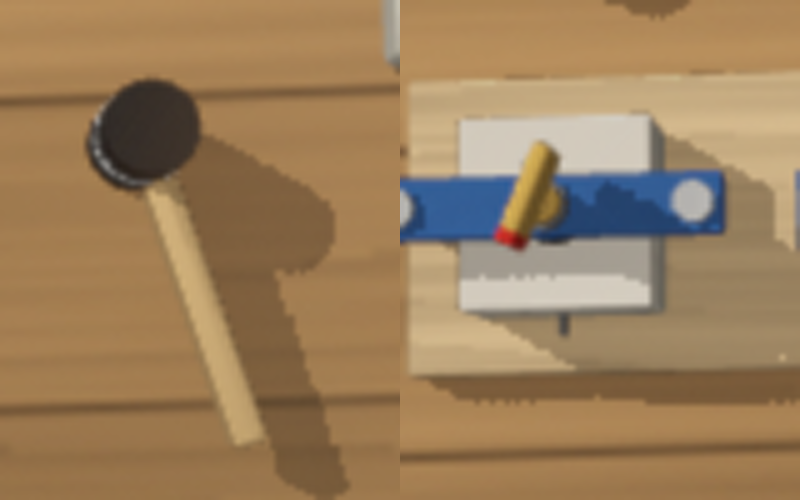

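The crop confirms the plain small mallet: its head centres near (150,130) in the crop. The thumbscrew's red end points toward the lower left, which puts the joint near -2.76. The pin and screw positions fit a clamp yaw of about 0. I'll add a move helper.

```bash
cat >> h.py <<'E'
def to(p,yaw=None):
    "shift in tool units to reach TCP p with tool-x yaw (deg, mod 180)"
    o=readout.get_obs(); r=R.from_rotvec(o["ee_rot"]).as_matrix()
    y=np.degrees(np.arctan2(r[1,0],r[0,0])); s=(np.array(p)-o["eef_pos"])@r/.025
    t=0 if yaw is None else -((yaw-y+90)%180-90)/5
    print("t",round(o["time"],2),"pos",np.round(o["eef_pos"],4),"yaw",round(y,2),"tilt",round(np.degrees(np.arccos(-r[2,2])),2),"j",np.round(o["joints"],3),"F",np.round(o["wrist_force"],1),"w",round(o["width"],3),"-> shift",np.round(s,3),"turn",round(t,2))
E
python3 -c "
from h import *
to((.504,-.212,.12),17)"
```

```text
t 0.1 pos [ 0.1713 -0.6006  0.2306] yaw 15.92 tilt 0.08 j [-1.312  0.424  1.631 -0.     1.089 -0.019] F [-0.3 -0.1  0.8] w 1.003 -> shift [ 17.061 -11.292   4.44 ] turn -0.22
```

Request:
step_arm --series '[[[1.5, -1, 0.4, 0, 85], [3, -2, 0.8, 0, 85], [4.5, -3, 1.2, 0, 85], [6, -4, 1.6, 0, 85], [7.5, -5, 2, 0, 85], [9, -6, 2.4, 0, 85], [10.5, -7, 2.8, 0, 85], [12, -8, 3.2, 0, 85], [13.5, -9, 3.6, 0, 85], [15, -10, 4, 0, 85]]]'

```text
time: 1.1
eef_pos: [0.4643, -0.2561, 0.1308]
ee_rot: [-3.111, -0.435, 0.0]
wrist_force: [0.7, -0.8, -0.5]
width: 0.996
gripper_force: 0.0
```

Request:
step_arm --series '[[[1, -0.6, 0.2, -0.2, 85], [2, -1.2, 0.4, -0.2, 85], [2.05, -1.3, 0.4, -0.2, 85], [2.05, -1.3, 0.4, -0.2, 85]]]'

```text
time: 1.5
eef_pos: [0.5036, -0.2118, 0.1209]
ee_rot: [-3.107, -0.465, 0.002]
wrist_force: [-0.6, 0.8, 0.4]
width: 0.996
gripper_force: 0.0
```

Run:
```python
from h import *
i,P,s=cloud("wrist"); save("w1.png",i); Z=P[...,2]
hd=(Z>.073)&(Z<.09)&(np.abs(P[...,0]-.565)<.05)&(np.abs(P[...,1]+.193)<.05)
print("head",hd.sum(),P[hd].mean(0) if hd.any() else 0, P[hd].min(0),P[hd].max(0))
c=np.array([.565,-.193]); d=P[...,:2]-c; a=-(d@[.956,.292])
m=(Z>.046)&(Z<.058)&(a>.035)&(a<.17)&(np.abs(d@[-.292,.956])<.03)
q=P[m][:,:2]; print(m.sum())
if m.sum()>20:
    w,V=np.linalg.eigh(np.cov(q.T)); e=(q-q.mean(0))@V; print(q.mean(0),np.degrees(np.arctan2(V[1,1],V[0,1])),e.min(0),e.max(0),np.median(P[m][:,2]))
to((.504,-.212,.021),17)
```

```text
head 6983 [ 0.56500185 -0.19427414  0.0791649 ] [ 0.53957571 -0.21914942  0.07575664] [ 0.58902918 -0.16988386  0.08158906]
4583
[ 0.47248495 -0.22105081] -163.95354273743735 [-0.00895425 -0.06173842] [0.00911011 0.07330899] 0.050947957186959505
t 1.55 pos [ 0.5033 -0.2125  0.1211] yaw 16.95 tilt 0.05 j [-0.421  0.465  1.876 -0.     0.801  0.854] F [-0.1 -0.6 -0.5] w 0.995 -> shift [ 0.036 -0.007  4.004] turn -0.01
```

View pics/w1.png

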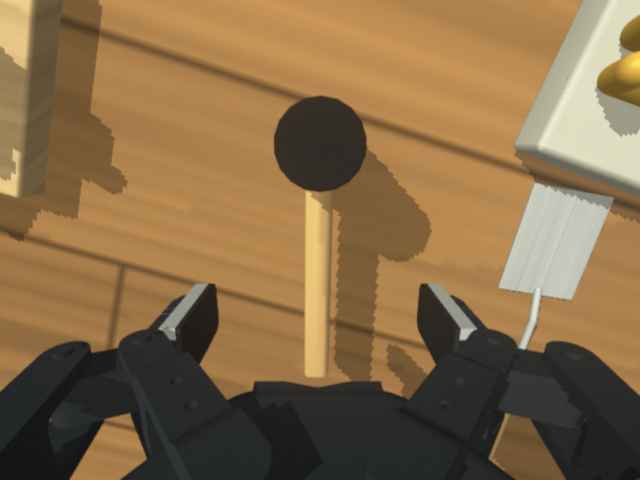

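The wrist view shows the handle running from (318,195) to (316,375), centred between the open pads, with the head at (320,143). I'll go down and close.

Request:
step_arm --series '[[[0.0, 0, 1, 0.1, 85], [0.0, 0, 2, 0.2, 85], [0.0, 0, 3, 0.2, 85], [0.0, 0, 3.7, 0.2, 85], [0.0, 0, 3.95, 0.2, 85], [0, 0, 3.95, 0.2, 10], [0, 0, 3.95, 0.2, 5], [0, 0, 3.95, 0.2, 5], [0, 0, 3.95, 0.2, 5], [0, 0, 3.95, 0.2, 5]]]'

```text
time: 2.55
eef_pos: [0.5042, -0.2125, 0.0233]
ee_rot: [3.111, 0.435, 0.001]
wrist_force: [-0.8, 1.0, 6.7]
width: 0.196
gripper_force: 61.1
```

Request:
step_arm --series '[[[0, 0, 0, 0, 5], [0, 0, 0, 0, 5], [0, 0, -0.3, 0, 5], [0, 0, -0.9, 0, 5], [0, 0, -1.9, 0, 5], [0, 0, -3, 0, 5], [0, 0, -4, 0, 5], [0, 0, -4.4, 0, 5], [0, 0, -4.4, 0, 5], [0, 0, -4.4, 0, 5]]]'

```text
time: 3.55
eef_pos: [0.5032, -0.2122, 0.1321]
ee_rot: [-3.111, -0.435, 0.001]
wrist_force: [-0.5, -0.0, -5.6]
width: 0.201
gripper_force: 59.6
```

Run:
```python
from h import *
o=readout.get_obs(); i,P,s=cloud("wrist"); save("w2.png",i); Z=P[...,2]
r=R.from_rotvec(o["ee_rot"]).as_matrix(); T=(P-o["eef_pos"])@r
hsv=cv2.cvtColor(i,cv2.COLOR_RGB2HSV)
m=(T[...,0]>.03)&(T[...,0]<.1)&(np.abs(T[...,1])<.035)&(T[...,2]<.02)&(T[...,2]>-.09)
print(m.sum(), "tool-frame head top mean",T[m].mean(0),T[m].min(0),T[m].max(0))
# plane fit
A=np.c_[T[m][:,:2],np.ones(m.sum())]; print("plane",np.linalg.lstsq(A,T[m][:,2],rcond=None)[0])
to((.545-.064*.961,.045-.064*.2756,.16),16)
print(o["gripper_force"])
```

```text
30212 tool-frame head top mean [ 0.06423423 -0.00041359 -0.05534049] [ 0.03002915 -0.02518685 -0.05800929] [ 0.08764709  0.02441831 -0.0271289 ]
plane [ 0.00407557  0.00106503 -0.05560184]
t 3.6 pos [ 0.5029 -0.212   0.1315] yaw 15.92 tilt 0.12 j [-0.421  0.449  1.872 -0.     0.823  0.872] F [-0.5  0.4 -4.3] w 0.196 -> shift [ 1.877 -9.424 -1.129] turn -0.02
59.56327557563782
```

Request:
step_arm --series '[[[0.2, -0.7, -0.3, 0, 5], [0.4, -2, -0.6, 0, 5], [0.7, -3.5, -0.8, 0, 5], [1, -5, -0.8, 0, 5], [1.3, -6.5, -0.8, 0, 5], [1.6, -7.8, -0.8, 0, 5], [1.8, -8.7, -0.8, 0, 5], [1.9, -9.3, -0.8, 0, 5], [1.9, -9.45, -0.8, 0, 5], [1.9, -9.45, -0.8, 0, 5]]]'

```text
time: 4.6
eef_pos: [0.4839, 0.0281, 0.1516]
ee_rot: [-3.111, -0.437, 0.004]
wrist_force: [-0.7, 0.5, -3.6]
width: 0.199
gripper_force: 59.8
```

Run:
```python
from h import *
i,P,s=cloud("wrist"); Z=P[...,2]
m=(Z>.18)&(Z<.23)&(np.abs(P[...,0]-.545)<.06)&(np.abs(P[...,1]-.045)<.04)
q=P[m]; print("head top",m.sum(),q.mean(0),q.min(0),q.max(0))
to((.484,.0274,.0975),16)
```

```text
head top 39644 [0.53375915 0.0432897  0.20790393] [0.48500018 0.00501022 0.18000184] [0.56947946 0.07061805 0.22999866]
t 4.65 pos [0.4842 0.0276 0.1518] yaw 15.94 tilt 0.1 j [ 0.032  0.34   1.992 -0.     0.812  1.325] F [ 0.6 -0.3 -4. ] w 0.199 -> shift [-0.006  0.005  2.171] turn -0.01
```

Request:
step_arm --series '[[[0, 0, 0.5, 0, 5], [0, 0, 1, 0, 5], [0, 0, 1.3, 0, 5], [0, 0, 1.5, 0, 5], [0, 0, 1.7, 0, 5], [0, 0, 1.85, 0, 5], [0, 0, 1.95, 0, 5], [0, 0, 2.05, 0, 5], [0, 0, 2.12, 0, 5], [0, 0, 2.12, 0, 5]]]'

```text
time: 5.65
eef_pos: [0.4849, 0.0278, 0.0995]
ee_rot: [3.111, 0.435, 0.001]
wrist_force: [-1.6, -1.0, -0.4]
width: 0.197
gripper_force: 60.3
```

Run:
```python
from h import *
o=readout.get_obs(); i,P,s=cloud("wrist")
r=R.from_rotvec(o["ee_rot"]).as_matrix(); T=(P-o["eef_pos"])@r
m=(T[...,0]>.045)&(T[...,0]<.08)&(np.abs(T[...,1])<.015)&(T[...,2]<.0)&(T[...,2]>-.09)
A=np.c_[T[m][:,:2],np.ones(m.sum())]; print("plane",np.linalg.lstsq(A,T[m][:,2],rcond=None)[0],T[m].mean(0))
to((.484,.0274,.0975),16); print(o["torque"])
```

```text
plane [ 0.00271175  0.000687   -0.05574956] [ 6.34749144e-02  6.32416043e-06 -5.55774296e-02]
t 5.7 pos [0.4851 0.0278 0.0996] yaw 15.91 tilt 0.04 j [0.033 0.433 2.018 0.    0.69  1.326] F [-0.7 -0.3 -1.7] w 0.197 -> shift [-0.045  0.004  0.083] turn -0.02
[-0.18998432  0.24894272 -0.00370907]
```

Request:
step_arm --series '[[[0, 0, 0.04, 0, 5], [0, 0, 0.08, 0, 5], [0, 0, 0.12, 0, 5], [0, 0, 0.14, 0, 5], [0, 0, 0.14, 0, 5]]]'

```text
time: 6.2
eef_pos: [0.4848, 0.0278, 0.0969]
ee_rot: [3.111, 0.435, 0.001]
wrist_force: [-6.1, -1.3, 12.6]
width: 0.201
gripper_force: 62.3
```

Request:
step_arm --series '[[[0, 0, 0.04, 0, 5], [0, 0, 0.06, 0, 5], [0, 0, 0.06, 0, 5]]]'

```text
time: 6.5
eef_pos: [0.484, 0.0277, 0.0955]
ee_rot: [-3.111, -0.435, 0.001]
wrist_force: [-8.8, -1.5, 17.7]
width: 0.197
gripper_force: 63.1
```

Request:
step_arm --series '[[[0, 0, -0.3, 0, 5], [0, 0, -1, 0, 5], [0, 0, -2, 0, 5], [0, 0, -2.6, 0, 5], [0, 0, -2.6, 0, 5]]]'

```text
time: 7.0
eef_pos: [0.4864, 0.0279, 0.1613]
ee_rot: [3.111, 0.435, 0.007]
wrist_force: [0.4, -1.2, -4.0]
width: 0.197
gripper_force: 60.0
```

Run:
```python
from h import *
to((.504,-.212,.15),16)
i,P,s=cloud("wrist"); save("w3.png",i)
o=readout.get_obs(); r=R.from_rotvec(o["ee_rot"]).as_matrix(); T=(P-o["eef_pos"])@r
m=(T[...,0]>.045)&(T[...,0]<.08)&(np.abs(T[...,1])<.015)&(T[...,2]<.0)&(T[...,2]>-.09)
A=np.c_[T[m][:,:2],np.ones(m.sum())]; print("plane",np.linalg.lstsq(A,T[m][:,2],rcond=None)[0],T[m].mean(0))
```

```text
t 7.0 pos [0.4864 0.0279 0.1613] yaw 15.92 tilt 0.25 j [0.033 0.324 1.985 0.    0.828 1.326] F [ 0.4 -1.2 -4. ] w 0.197 -> shift [-1.958  9.421  0.453] turn -0.02
plane [-0.01889426 -0.00013853 -0.05709849] [ 6.35474197e-02  2.43180534e-06 -5.82991716e-02]
```

Request:
step_arm --series '[[[-0.2, 0.7, 0, 0, 5], [-0.4, 2, 0, 0, 5], [-0.7, 3.5, 0, 0, 5], [-1, 5, 0, 0, 5], [-1.4, 6.5, 0, 0, 5], [-1.7, 7.8, 0.2, 0, 5], [-1.9, 8.7, 0.6, 0, 5], [-1.95, 9.3, 1.2, 0, 5], [-1.95, 9.4, 1.7, 0, 5], [-1.95, 9.4, 1.7, 0, 5]]]'

```text
time: 8.05
eef_pos: [0.5004, -0.2109, 0.1142]
ee_rot: [-3.109, -0.433, 0.007]
wrist_force: [-0.3, 0.8, -3.7]
width: 0.197
gripper_force: 60.0
```

Run:
```python
from h import *
for n in("top","scene"):
    i,P,s=cloud(n); hsv=cv2.cvtColor(i,cv2.COLOR_RGB2HSV)
    red=(hsv[...,1]>150)&((hsv[...,0]<8)|(hsv[...,0]>172))&(hsv[...,2]>90)
    m=red&(np.hypot(P[...,0]-.545,P[...,1]-.045)<.012)&(P[...,2]>.05); print(n,m.sum(),np.median(P[m],0) if m.any() else 0, P[m][:,2].max() if m.any() else 0)
d=np.load("scene.npz")
i,P=d["i"],d["P"]; hsv=cv2.cvtColor(i,cv2.COLOR_RGB2HSV)
red=(hsv[...,1]>150)&((hsv[...,0]<8)|(hsv[...,0]>172))&(hsv[...,2]>90)
m=red&(np.hypot(P[...,0]-.545,P[...,1]-.045)<.012)&(P[...,2]>.05); print("scene before",np.median(P[m],0),P[m][:,2].max())
to((.504,-.212,.023),16)
```

```text
top 43 [0.54491772 0.0454549  0.07481759] 0.07835441149261557
scene 38 [0.54617197 0.04786996 0.07356744] 0.0785751542274642
scene before [0.54515058 0.04546856 0.08779411] 0.09220908615219847
t 8.15 pos [ 0.5016 -0.2106  0.1161] yaw 15.94 tilt 0.14 j [-0.42   0.471  1.883  0.     0.79   0.873] F [-0.1  0.5 -4.5] w 0.202 -> shift [0.085 0.085 3.725] turn -0.01
```

The pin head is at about 74 mm, and 17–20 N built up against the stop, so the pin is home. I'll put the mallet down.

Request:
step_arm --series '[[[0.05, 0.05, 1, 0, 5], [0.05, 0.05, 2, 0, 5], [0.05, 0.05, 3, 0, 5], [0.05, 0.05, 3.4, 0, 5], [0.05, 0.05, 3.6, 0, 5], [0.05, 0.05, 3.68, 0, 5], [0.05, 0.05, 3.68, 0, 5]]]'

```text
time: 8.85
eef_pos: [0.5045, -0.2126, 0.0258]
ee_rot: [3.111, 0.435, 0.002]
wrist_force: [-0.9, -0.0, -5.0]
width: 0.199
gripper_force: 60.0
```

Request:
step_arm --series '[[[0, 0, 0.02, 0, 5], [0, 0, 0.02, 0, 20], [0, 0, 0.02, 0, 40], [0, 0, 0.02, 0, 60], [0, 0, 0.02, 0, 75], [0, 0, 0.02, 0, 75], [0, 0, 0.02, 0, 75], [0, 0, 0.02, 0, 75]]]'

```text
time: 9.65
eef_pos: [0.5038, -0.2124, 0.0245]
ee_rot: [-3.111, -0.435, 0.0]
wrist_force: [0.7, -0.1, 0.9]
width: 0.88
gripper_force: 0.0
```

Request:
step_arm --series '[[[0, 0, -0.5, 0, 75], [0, 0, -1.5, 0, 75], [0, 0, -3, 0, 75], [0, 0, -5, 0, 75], [0, 0, -6.5, 0, 75], [0, 0, -7, 0, 75], [0, 0, -7, 0, 75]]]'

```text
time: 10.35
eef_pos: [0.505, -0.213, 0.2023]
ee_rot: [3.109, 0.435, 0.007]
wrist_force: [0.5, -0.3, -0.3]
width: 0.877
gripper_force: 0.0
```

Run:
```python
from h import *
i,P,s=cloud("wrist"); save("w4.png",i)
Z=P[...,2]; m=(Z>.06)&(Z<.1)&(np.hypot(P[...,0]-.565,P[...,1]+.193)<.05); q=P[m]; print(m.sum(),q.mean(0),q.min(0),q.max(0))
to((.545,.189,.20),-22)
```

```text
3367 [ 0.56573836 -0.19560277  0.07910336] [ 0.54051633 -0.22028355  0.07639195] [ 0.59020335 -0.17123668  0.08179342]
t 10.4 pos [ 0.5039 -0.2125  0.2003] yaw 15.92 tilt 0.09 j [-0.421  0.349  1.83   0.     0.962  0.872] F [-0.5  0.1 -1.7] w 0.878 -> shift [ 5.9850e+00 -1.4993e+01  3.0000e-03] turn 7.58
```

View pics/w4.png

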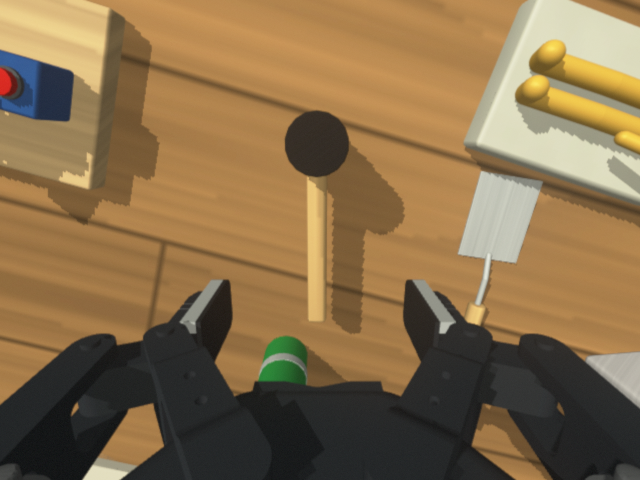

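The mallet stands at (317,143) and has been released. The wrist range is fine for gripping at yaw 158° (j6 about -49°), seating at j6 about +109°, and finishing near +19°.

Request:
step_arm --series '[[[0.6, -1.5, -0.2, -1.6, 75], [1.2, -3, -0.4, -3.2, 75], [1.8, -4.5, -0.4, -4.8, 75], [2.4, -6, -0.4, -6.4, 75], [3, -7.5, -0.4, -8, 75], [3.6, -9, -0.4, -9.6, 75], [4.2, -10.5, -0.4, -11.2, 75], [4.8, -12, -0.4, -12.8, 75], [5.4, -13.5, -0.4, -14.4, 75], [6, -15, -0.4, -16, 75]]]'

```text
time: 11.4
eef_pos: [0.5438, 0.1906, 0.207]
ee_rot: [-2.096, -2.338, 0.006]
wrist_force: [0.3, -0.7, 0.2]
width: 0.88
gripper_force: 0.0
```

Request:
step_arm --series '[[[0, 0, 0, -1.6, 75], [0, 0, 0, -3.2, 75], [0, 0, 0, -4.8, 75], [0, 0, 0, -6.4, 75], [0, 0, 0, -8, 75], [0, 0, 0, -9.6, 75], [0, 0, 0, -11.2, 75], [0, 0, 0, -12.4, 75], [0, 0, 0, -12.4, 75], [0, 0, 0, -12.4, 75]]]'

```text
time: 12.4
eef_pos: [0.5444, 0.189, 0.2079]
ee_rot: [-0.606, -3.08, 0.002]
wrist_force: [-0.2, 0.7, -0.2]
width: 0.879
gripper_force: 0.0
```

Run:
```python
from h import *
i,P,s=cloud("wrist"); save("w5.png",i)
Z=P[...,2]; m=(Z>.14)&(Z<.18)&(np.hypot(P[...,0]-.545,P[...,1]-.189)<.035); q=P[m]; print(m.sum(),q.mean(0),q.min(0),q.max(0))
m&=Z>.163
c=cv2.minAreaRect(P[m][:,:2].astype(np.float32)); print(m.sum(),c,np.degrees(.5*np.arctan2(2*np.cov(P[m][:,:2].T)[0,1],np.cov(P[m][:,:2].T)[0,0]-np.cov(P[m][:,:2].T)[1,1])))
to((.545,.189,.137),158)
```

```text
1619 [0.5407787  0.19128184 0.16722554] [0.51932076 0.17701272 0.14000087] [0.56864819 0.20329504 0.17106258]
1488 ((0.544034481048584, 0.1898607313632965), (0.009902149438858032, 0.051798753440380096), 68.18948364257812) -21.733672024721795
t 12.45 pos [0.5446 0.1891 0.2082] yaw 157.77 tilt 0.14 j [ 0.314  0.381  1.756  0.     1.006 -0.869] F [ 0.3  0.7 -0.8] w 0.88 -> shift [-0.022  0.007  2.849] turn -0.05
```

View pics/w5.png

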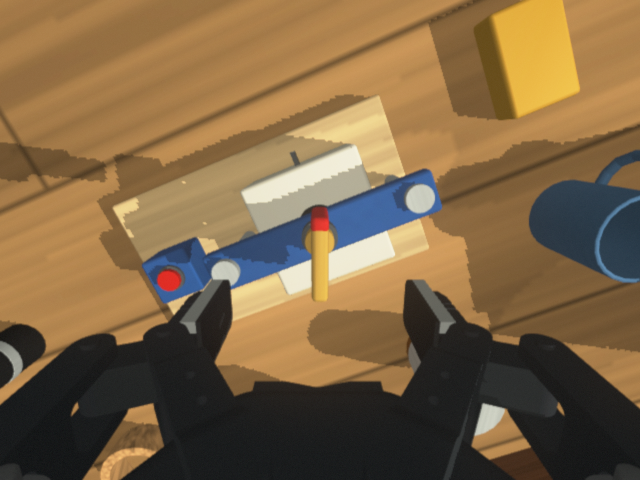

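The wing spans (319,210) to (320,298), upright and midway between the pads, and its measured yaw is 158°. I'll go down and grip.

Request:
step_arm --series '[[[0, 0, 0.8, 0, 75], [0, 0, 1.6, 0, 75], [0, 0, 2.3, 0, 75], [0, 0, 2.7, 0, 75], [0, 0, 2.8, 0, 75], [0, 0, 2.8, 0, 40], [0, 0, 2.8, 0, 0], [0, 0, 2.8, 0, 0], [0, 0, 2.8, 0, 0], [0, 0, 2.8, 0, 0]]]'

```text
time: 13.45
eef_pos: [0.5457, 0.1897, 0.1403]
ee_rot: [0.602, 3.082, 0.002]
wrist_force: [0.1, 1.5, 2.6]
width: 0.106
gripper_force: 59.9
```

Request:
step_arm --series '[[[0, 0, 0, 0, 0], [0, 0, 0, 0, 0], [0, 0, 0, 0, 0], [0, 0, 0, 1, 0], [0, 0, 0, 2, 0], [0, 0, 0, 3, 0], [0, 0, 0, 4, 0], [0, 0, 0, 4, 0]]]'

```text
time: 14.25
eef_pos: [0.5457, 0.1897, 0.1403]
ee_rot: [1.131, 2.93, 0.002]
wrist_force: [-0.8, 2.7, 5.3]
width: 0.107
gripper_force: 60.4
```

Run:
```python
from h import *
to((.545,.189,.137),0); o=readout.get_obs(); print(o["torque"],o["gripper_force"])
```

```text
t 14.25 pos [0.5457 0.1897 0.1403] yaw 137.77 tilt 0.07 j [ 0.314  0.474  1.799  0.     0.868 -0.52 ] F [-0.8  2.7  5.3] w 0.107 -> shift [ 0.003 -0.039  0.132] turn -8.45
[0.18662119 0.19298337 0.00420198] 60.44165253639221
```

Request:
step_arm --series '[[[0, 0, 0, 1.4, 0], [0, 0, 0, 2.8, 0], [0, 0, 0, 4.2, 0], [0, 0, 0, 5.6, 0], [0, 0, 0, 7, 0], [0, 0, 0, 8.4, 0], [0, 0, 0, 9.8, 0], [0, 0, 0, 11.2, 0], [0, 0, 0, 12.6, 0], [0, 0, 0, 14, 0]]]'

```text
time: 15.25
eef_pos: [0.5456, 0.1896, 0.1403]
ee_rot: [2.61, 1.748, 0.002]
wrist_force: [-1.3, 1.7, 6.1]
width: 0.109
gripper_force: 60.5
```

Request:
step_arm --series '[[[0, 0, 0, 1.4, 0], [0, 0, 0, 2.8, 0], [0, 0, 0, 4.2, 0], [0, 0, 0, 5.6, 0], [0, 0, 0, 7, 0], [0, 0, 0, 8.4, 0], [0, 0, 0, 9.8, 0], [0, 0, 0, 11.2, 0], [0, 0, 0, 12, 0], [0, 0, 0, 12, 0]]]'

```text
time: 16.25
eef_pos: [0.5455, 0.1898, 0.1403]
ee_rot: [-3.134, -0.213, -0.001]
wrist_force: [-1.0, 1.4, 6.0]
width: 0.102
gripper_force: 60.5
```

Request:
step_arm --series '[[[0, 0, 0, 0.5, 0], [0, 0, 0, 1, 0], [0, 0, 0, 1.4, 0], [0, 0, 0, 1.4, 0]]]'

```text
time: 16.65
eef_pos: [0.5455, 0.1897, 0.1403]
ee_rot: [-3.141, -0.023, -0.001]
wrist_force: [-1.5, 2.3, 7.0]
width: 0.106
gripper_force: 60.5
```

Run:
```python
from h import *
to((.545,.189,.137),0); o=readout.get_obs(); print(o["torque"],o["gripper_force"],o["joint_torque"][5])
```

```text
t 16.65 pos [0.5455 0.1897 0.1403] yaw 0.85 tilt 0.06 j [3.140e-01 4.740e-01 1.799e+00 1.000e-03 8.680e-01 1.869e+00] F [-1.5  2.3  7. ] w 0.106 -> shift [-0.021  0.029  0.132] turn 0.17
[ 0.3279502   0.34691823 -0.07391359] 60.510413646698 0.2438492327928543
```

Request:
step_arm --series '[[[0, 0, 0, 0.4, 0], [0, 0, 0, 0.6, 0], [0, 0, 0, 0.8, 0], [0, 0, 0, 0.8, 0], [0, 0, 0, 0.8, 0]]]'

```text
time: 17.15
eef_pos: [0.5455, 0.1897, 0.1403]
ee_rot: [3.14, -0.079, 0.002]
wrist_force: [-1.3, 0.8, 7.6]
width: 0.103
gripper_force: 70.4
```

Run:
```python
from h import *
to((.545,.189,.137),0); o=readout.get_obs(); print(o["torque"],o["gripper_force"],o["joint_torque"][5])
```

```text
t 17.15 pos [0.5455 0.1897 0.1403] yaw -2.9 tilt 0.07 j [ 3.140e-01  4.740e-01  1.799e+00 -1.000e-03  8.680e-01  1.936e+00] F [-1.3  0.8  7.6] w 0.103 -> shift [-0.021  0.029  0.134] turn -0.58
[0.45958713 0.34738748 1.2651494 ] 70.38753506611101 1.2989350408315659
```

The torque jumped to 1.27 N m, so the screw is seated. I'll back off to yaw 90° (-18.5 units).

Request:
step_arm --series '[[[0, 0, 0, -1, 0], [0, 0, 0, -2.2, 0], [0, 0, 0, -3.5, 0], [0, 0, 0, -4.8, 0], [0, 0, 0, -6.1, 0], [0, 0, 0, -7.4, 0], [0, 0, 0, -8.7, 0], [0, 0, 0, -10, 0], [0, 0, 0, -11, 0], [0, 0, 0, -12, 0]]]'

```text
time: 18.15
eef_pos: [0.5455, 0.1896, 0.1403]
ee_rot: [-2.759, -1.502, -0.002]
wrist_force: [-1.7, 1.4, 6.3]
width: 0.107
gripper_force: 60.5
```

Request:
step_arm --series '[[[0, 0, 0, -1.3, 0], [0, 0, 0, -2.6, 0], [0, 0, 0, -3.9, 0], [0, 0, 0, -5.2, 0], [0, 0, 0, -6.2, 0], [0, 0, 0, -6.5, 0], [0, 0, 0, -6.5, 0], [0, 0, 0, -6.5, 0], [0, 0, 0, -6.5, 0], [0, 0, 0, -6.5, 0]]]'

```text
time: 19.15
eef_pos: [0.5456, 0.1896, 0.1403]
ee_rot: [2.232, 2.21, 0.002]
wrist_force: [-1.6, 1.3, 5.2]
width: 0.103
gripper_force: 60.5
```

Run:
```python
from h import *
to((.545,.189,.137),90); o=readout.get_obs(); print(o["torque"],o["gripper_force"],o["joint_vel"])
i,P,s=cloud("wrist"); j,Q,_=cloud("top"); save("fin.png",np.hstack([cv2.resize(i,(400,300)),cv2.resize(j,(400,300))]))
```

```text
t 19.15 pos [0.5456 0.1896 0.1403] yaw 89.43 tilt 0.06 j [0.314 0.474 1.799 0.    0.868 0.324] F [-1.6  1.3  5.2] w 0.103 -> shift [-0.024 -0.024  0.132] turn -0.11
[0.20609672 0.278616   0.05974691] 60.48643112182617 [ 0.00116834 -0.00022678  0.00215272 -0.00131564  0.00164617 -0.00106724]
```

View pics/fin.png

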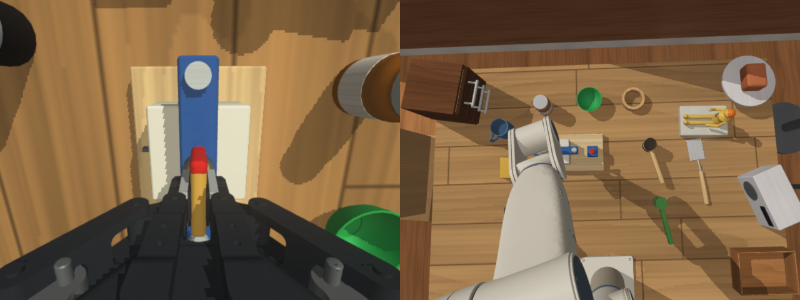

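The wing, with its red end at (198,160), lies along the bridge in the grip. That is a quarter turn back from the seat. The mallet at (650,145) is standing, and everything else visible on the bench looks unmoved. I'm handing in.

```bash
python3 -c "
from bench import close_job
print(close_job())"
```

```text
the job is handed in; nothing more can be done
None
```

I handed the job in at about 19 s: the pin is driven home with the small black mallet, the mallet is back on the bench, and the thumbscrew was seated, backed off a quarter turn and is still gripped; no verdict was returned.

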